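Open the screw-top specimen jar and put the beetle out for viewing

ROBOT

A 6-joint arm with a two-finger parallel gripper is mounted at the origin on the work surface. World frame = base frame: x ahead of the robot, y to its left, z up, the work surface at z = 0. Lengths are in mm, angles in rad, forces in N, time in s.
With the tool pointing down it reaches from about 350 to 875 mm from the base axis. Payload 4.2 kg.
Tool frame: the origin (TCP) lies at the very end of the fingers, on their centre line; the grasp point (between the pads) lies 19 mm behind it; z points along the fingers, y is the line along which they close (so a half turn about z gives the same grasp; the last joint's range is limited). The gripper opens to 85 mm and grips with 20 to 120 N. Pads are 22 mm wide; open, the fingers measure 114 mm over their backs; the gripper's body (76 mm by 85 mm) begins 54 mm behind the grasp point. The pads swing forward as they close: fully open they stand 13 mm farther back than shut.
Start: joints at [1.549, 0.385, 0.008, 0, -1.194, -0.259], TCP at [173.171, 600.509, 231.312] pointing down, gripper open.
Joint ranges: [-3.14, 3.14], [-1.21, 2.06], [-1.07, 1.41], [-3.16, 2.05], [-2.99, -0.16], [-3.1, 3.1]. Speed limits (rad/s): [2.79, 2.79, 3.14, 3.14, 3.14, 3.14].

INTERFACE

Orientations are given as a unit quaternion [x, y, z, w].
In Python, from bench import arm, optics gives the robot as it stands. The module is installed in compiled form; this text tells all that it offers.
- The arm moves only by the tool step_arm, never from a script. Its argument "motion" is a list of rows, each an object with "dr": the turn, a rotation vector about the tool's x, y, z in units of 8 degrees (1.0 is 8 degrees), a list of three; "slide": the shift along the tool's x, y, z in mm, a list of three; "jaw": the finger opening in mm, from 0 to 85.4. A call has exactly 8 rows; each row is the pose to reach, as a shift and turn from the pose commanded when the call began, along the tool's axes at that moment; what a row does not reach only later rows make up. A row lasts 1/8 s, in which the tool goes at most 62.5 mm and 10.7 degrees, less where a joint would pass 70% of its speed; a pose out of reach is approached as far as the arm can. A call with a gripper value outside its range is refused whole. The fingers move at their own pace and stop on an object; the grip force is fixed at half the most. Time passes only in rows, so rows that repeat a pose let the fingers close, or fill a call up. It gives the time, the measured TCP pose, the force, the opening and the grip force at its end, in the units of the state.
- arm.read_state(): the state, without advancing time (a new reading comes with each control period).
- optics.get_image(name): name is "side" or "top" or "wrist"; returns the picture (420x560x3 uint8, blue, green, red); there is no depth.
- optics.camera_info(name): a dict with "camera_matrix" (3x3 intrinsics, pixels), "k1" (the pictures are not rectified: a ray, as slopes to the right and down, at radius r is drawn at 1 + k1 r^2 times it, then the intrinsics apply), "view" (4x4, takes a point from world to camera coordinates); the wrist camera has in their place "T_tool_cam" (4x4, takes a point from camera to tool coordinates, whose origin is the TCP and whose axes are the flange's). Camera axes: x right, y up, looking along -z (the intrinsics and any distortion apply to the point x, -y, -z); pixel columns grow to the right and rows downward; lengths in mm; the calibration is good to about 2 mm. A picture is of the moment at which its call begins: read the wrist's pose just before it. camera_info takes no time and is no camera call.
- arm.job_done(): hands the job in; it is judged then, once.
The state is a dict: "clock": time; "joints": joint angles; "joint_vel": joint speeds; "joint_efforts": joint torques, N m; "position": TCP position; "ee_rot": TCP orientation; "contact_force": force on the tool from outside, world axes, zero at the start; "wrist_torque": the same for the moment, N m; "gripper_width": finger opening in mm; "grasp_force": force on a finger pad.
Only numpy, scipy, OpenCV 4.12 (cv2) and the standard library are available. Lean on these libraries where they do the work, as an engineer would, in place of code of your own. Each camera call takes 0.05 s, during which the arm holds its last target. There are 200 camera calls.

TASK

Unscrew the orange lid of the clamped specimen jar, without forcing it and keeping hold of it as it comes free, and set it down right way up in the aluminium tray. Then lift the beetle specimen out of the jar by its stem and stand it upright on the white viewing disc. Drop nothing and leave the other things on the bench where they are.

Things in the scene. Friction and masses are not known exactly. Their poses are not given: they have to be found in the camera images.
- jar: Clear straight specimen tube, 45 mm outside, 39 mm bore, on a fixed square blue clamp base 110 x 110 x 20 mm with two steel clamp dogs 35 mm high; it cannot turn or move. Origin: underside centre of the base, on the tube's axis, z up. Inner floor 26 mm, rim 120 mm above the origin. Its top 25 mm carries a white two-start outside thread, 53 mm over the crests.
- jar_rim (a point): Centre of the tube's open mouth, at rim height. With the lid off, the specimen's stem sticks 27 mm above it.
- lid: Orange screw lid, loose part, about 60 g. Origin: centre of its underside, z up its axis. Skirt 62 mm diameter from 0 to 31 mm; above it a narrower round grip crown, 44 mm diameter (12-sided), from 31 mm to the flat top at 59 mm. Hollow: bore 55 mm deep, 37 mm wide in the crown. At the start screwed fully home: underside 93 mm above the jar's origin, hiding the specimen.
- lid_crown (a point): Middle of the lid's grip crown, on its axis, 46 mm above its underside. The lid unscrews anticlockwise seen from above, rising 12 mm a turn, with about 1 mm of up and down play; it turns easily and stays put if let go half-way. Two lugs inside leave the thread together after about 1.25 turns (8 rad, 15 mm of rise); only then does it lift off. Pulling alone will not free it.
- specimen: Beetle cast in amber resin, about 80 g, standing upright in the tube. Origin: centre of its underside, z up. Black foot 34 mm diameter x 6 mm, resin cylinder 31 mm diameter up to 52 mm, then a plain white stem 12 mm diameter up to 121 mm. In the tube the foot has 2.5 mm clearance all round: lift it straight up by 100 mm or more to bring it out.
- stem_top (a point): Top centre of the specimen's stem, 121 mm above its underside.
- tray: Fixed shallow aluminium tray for the lid, 150 x 150 mm outside, walls 4 mm thick and 14 mm high, floor 4 mm thick. Origin: underside centre; x and y along its sides.
- disc: Fixed round white viewing disc for the specimen, 110 mm diameter, flat top 8 mm above the table, small grey mark at its centre. Origin: underside centre.
- spare_jar_a: Another closed specimen jar with a cream lid, 74 mm foot diameter, 114 mm tall; origin underside centre. It is not part of the job: leave it where it stands.
- spare_jar_b: Same as the other cream-lidded closed jar. It is not part of the job: leave it where it stands.
- reagent: Amber reagent bottle 56 mm diameter, 110 mm tall; origin underside centre. It is not part of the job: leave it where it stands.
- petri: Low glass dish 90 mm diameter, 16 mm high; origin underside centre. It is not part of the job: leave it where it stands.
- slide_box: Blue slide box 85 x 40 x 28 mm; origin underside centre. It is not part of the job: leave it where it stands.
- brush: Small brush 150 mm long lying on the table. It is not part of the job: leave it where it stands.
Not all that is in view belongs to the job. Of the things that look like the lid, the smallest one is meant. What is shaped like the tray but green is not meant.

How it is judged (in metres and radians):
On the way, in this order (a step that is already met when the one before it is completed fails the run):
1. the lid is unscrewed and held clear above the jar (z of lid in the frame of jar_rim above 0.003 m and contact force between lid and the fingers above 0.2 N), for 0.1 s.
2. the lid lies right way up in the tray, let go (x of lid in the frame of tray between -0.042 and 0.042 m and y of lid in the frame of tray between -0.042 and 0.042 m and z of lid in the frame of tray between 0.001 and 0.008 m and angle between lid's own z axis and vertical below 0.1 rad and linear speed of lid below 0.02 m/s and contact force between lid and the fingers below 0.05 N), for 0.2 s.
3. the specimen is lifted out of the jar (z of specimen in the frame of jar_rim above 0.003 m and contact force between specimen and the fingers above 0.2 N), for 0.1 s.
At the end, for the whole second after the job is handed in: The lid stands right way up (within 0.1 rad) flat on the tray's floor, its centre within 42 mm of the tray's centre along both sides; the specimen stands upright (within 0.1 rad) on the white disc, its axis within 42 mm of the disc's centre; both are at rest and let go (all of step 2 and horizontal distance between specimen and disc below 0.042 m and z of specimen in the frame of disc between 0.005 and 0.012 m and angle between specimen's own z axis and vertical below 0.1 rad and linear speed of specimen below 0.02 m/s and contact force between specimen and the fingers below 0.05 N); the robot touches nothing.
It fails at once if the lid is dropped or flung: faster than 0.6 m/s while the gripper is not touching it (linear speed of lid above 0.6 m/s and contact force between lid and the fingers below 0.01 N).
It fails at once if the specimen is dropped or flung: faster than 0.6 m/s while the gripper is not touching it (linear speed of specimen above 0.6 m/s and contact force between specimen and the fingers below 0.01 N).
It fails at once if the lid is forced: it bears on the jar with over 80 N (contact force between lid and jar above 80 N).
It fails at once if one of the bystanders (spare jars, bottle, dish, slide box, brush) is moved more than 25 mm (distance of any of spare_jar_a, spare_jar_b, reagent, petri, slide_box, brush from where it was at the start of the episode above 0.025 m).
It also fails if it takes over 72 s, if anything falls off the work surface, if the arm or the gripper's body presses on something with over 40 N, if the wrist force passes 120 N, or if a joint passes its speed limit or range.

## Working session

There is one attempt and no reset: what is moved stays moved. The work goes in short steps, Python scripts to look and compute and a tool call to move; the robot and the scene stay as the last step left them, time stands still between calls to the robot, and variables do not carry over. Pictures are saved under pics/ and viewed, at most 10 in all, crops included, and the job is handed in when it is done.

Besides the shell and the picture viewer there is one more tool, called after "Call:" as name(argument=value, ...), one argument or row to a line, values as JSON. step_arm: Moves the arm, as the interface text tells. Its arguments: {"type":"object","properties":{"motion":{"type":"array","items":{"type":"object","properties":{"dr":{"type":"array","items":{"type":"number"}},"slide":{"type":"array","items":{"type":"number"}},"jaw":{"type":"number"}}}}},"required":["motion"]}

```bash
mkdir -p pics
cat > h.py <<'E'
import numpy as np, cv2
from bench import arm, optics
from scipy.spatial.transform import Rotation as R
def cam(name, st=None):
    i=optics.camera_info(name); K=np.array(i["camera_matrix"]); k1=i["k1"]
    if "view" in i: T=np.linalg.inv(np.array(i["view"]))
    else:
        st=st or arm.read_state(); W=np.eye(4); W[:3,:3]=R.from_quat(st["ee_rot"]).as_matrix(); W[:3,3]=st["position"]
        T=W@np.array(i["T_tool_cam"])
    return K,k1,T
def ray(c,u,v):
    K,k1,T=c; d=cv2.undistortPoints(np.array([[[u,v]]],float),K,np.array([k1,0,0,0.]))[0,0]
    return T[:3,3], T[:3,:3]@np.array([d[0],-d[1],-1])
def onz(c,u,v,z):
    o,d=ray(c,u,v); return o+d*(z-o[2])/d[2]
def proj(c,p):
    K,k1,T=c; q=np.linalg.inv(T)@np.append(p,1); s=np.array([q[0],-q[1]])/-q[2]
    s=s*(1+k1*(s@s)); return K[:2,:2]@s+K[:2,2]
E
python3 - <<'E'
from h import *
for n in ("top","side","wrist"): cv2.imwrite(f"pics/{n}0.png",optics.get_image(n))
s=arm.read_state(); print(s)
for n in ("top","side"): print(n, cam(n)[2].round(2).tolist(), cam(n)[0].tolist())
i=optics.camera_info("wrist"); print(np.array(i["T_tool_cam"]).round(3).tolist())
E
```

```text
{'clock': 0.15, 'joints': array([ 1.54861805e+00,  3.85389534e-01,  6.94764982e-03, -3.12008349e-04,
       -1.19399439e+00, -2.58576450e-01]), 'joint_vel': array([-0.00065871, -0.00198853,  0.00273857,  0.00156969, -0.00170473,
       -0.0007446 ]), 'joint_efforts': array([ 1.00945617e-03, -3.92679155e+01,  1.88582432e+01,  4.18872491e+00,
       -3.39732855e-03, -3.77755800e-07]), 'position': array([173.06459513, 600.11431711, 230.47610243]), 'ee_rot': array([ 9.90154874e-01, -1.39973682e-01, -4.73061712e-05,  8.31354236e-04]), 'contact_force': array([-0.49767694,  0.20702988, -0.70096235]), 'wrist_torque': array([ 0.03751495, -0.01313154, -0.0239787 ]), 'grasp_force': 0.0, 'gripper_width': 85.55607219928099}
top [[-0.0, 0.99, -0.15, 350.72], [-1.0, -0.0, 0.0, 129.59], [0.0, 0.15, 0.99, 1482.01], [0.0, 0.0, 0.0, 1.0]] [[462.74018926907286, 0.0, 286.44778049182935], [0.0, 462.74018926907286, 212.4328425701622], [0.0, 0.0, 1.0]]
side [[1.0, 0.02, -0.04, 486.81], [-0.04, 0.57, -0.82, -863.69], [-0.0, 0.82, 0.57, 790.23], [0.0, 0.0, 0.0, 1.0]] [[380.4471975768431, 0.0, 278.24507015281984], [0.0, 380.4471975768431, 206.83493281973284], [0.0, 0.0, 1.0]]
[[-0.0, 0.958, 0.285, 72.619], [1.0, -0.0, 0.001, -0.001], [0.001, 0.285, -0.958, -142.815], [0.0, 0.0, 0.0, 1.0]]
```

View pics/top0.png

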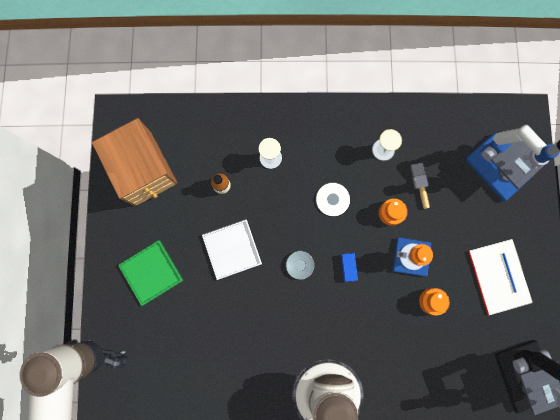

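View pics/side0.png

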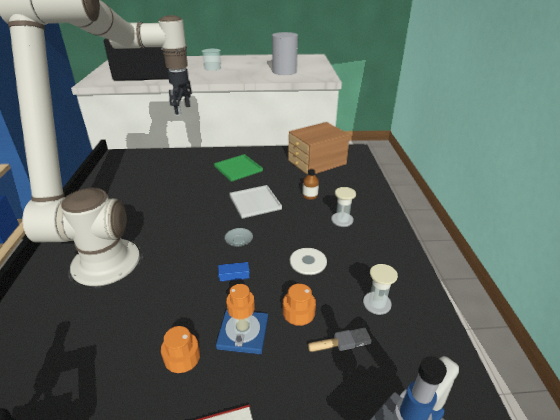

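The top view shows three orange lid-like things: (393,212), (423,255) on the blue clamp base, and (434,301). The one on the base is the smallest and is the jar lid. The aluminium tray is at (231,250), with the green decoy at (150,272), and the disc is at (333,199).

```bash
cat > m.py <<'E'
from h import *
ct,cs=cam("top"),cam("side"); T=cv2.imread("pics/top0.png"); S=cv2.imread("pics/side0.png")
def blobs(img,lo,hi,amin,box=None):
    m=cv2.inRange(cv2.cvtColor(img,cv2.COLOR_BGR2HSV),lo,hi)
    if box: k=np.zeros_like(m); x0,y0,x1,y1=box; k[y0:y1,x0:x1]=255; m&=k
    cs_,_=cv2.findContours(m,cv2.RETR_EXTERNAL,cv2.CHAIN_APPROX_NONE)
    return sorted([c for c in cs_ if cv2.contourArea(c)>amin],key=cv2.contourArea)
def show(t,c,z,img_c):
    (u,v),wh,a=cv2.minAreaRect(c); box=[onz(img_c,*p,z)[:2].round(0).tolist() for p in cv2.boxPoints(((u,v),wh,a))]
    print(t,(round(u),round(v)),"sz",np.round(wh,1),"ctr",onz(img_c,u,v,z)[:2].round(1),"box",box)
for c in blobs(T,(5,150,120),(18,255,255),80,(350,150,480,340)): show("orange",c,125,ct)
for c in blobs(S,(5,150,120),(18,255,255),80,(140,260,340,380)): show("orangeS",c,125,cs)
show("blue base",blobs(T,(100,120,40),(125,255,255),80,(385,225,440,285))[-1],20,ct)
show("tray",blobs(T,(0,0,110),(180,60,255),500,(195,210,270,285))[-1],14,ct)
show("disc",blobs(T,(0,0,110),(180,60,255),300,(305,175,360,225))[-1],8,ct)
show("discS",blobs(S,(0,0,110),(180,60,255),300,(280,240,335,280))[-1],8,cs)
a=cv2.resize(T[190:325,370:470],None,fx=4,fy=4,interpolation=cv2.INTER_CUBIC); b=cv2.resize(S[270:360,200:290],None,fx=4,fy=4,interpolation=cv2.INTER_CUBIC)
o=np.zeros((540,770,3),np.uint8); o[:,:400]=a; o[:360,405:765]=b; cv2.imwrite("pics/crop1.png",o)
E
python3 m.py
```

```text
orange (420, 254) sz [19. 23.] ctr [ 428.5 -266.9] box [[457.0, -234.0], [456.0, -303.0], [400.0, -300.0], [401.0, -232.0]]
orange (393, 212) sz [26.2 27.6] ctr [ 556.7 -190.2] box [[555.0, -133.0], [614.0, -194.0], [558.0, -247.0], [500.0, -187.0]]
orange (434, 301) sz [30.1 26.7] ctr [ 293.  -301.5] box [[267.0, -248.0], [341.0, -270.0], [319.0, -355.0], [245.0, -333.0]]
orangeS (240, 301) sz [34.4 27.4] ctr [ 424.8 -280.7] box [[388.0, -230.0], [452.0, -226.0], [459.0, -328.0], [400.0, -330.0]]
orangeS (299, 304) sz [41. 32.] ctr [ 557.9 -296.6] box [[525.0, -233.0], [601.0, -236.0], [587.0, -354.0], [519.0, -351.0]]
orangeS (180, 349) sz [46. 38.] ctr [ 309.8 -401.5] box [[260.0, -344.0], [341.0, -346.0], [354.0, -453.0], [282.0, -451.0]]
blue base (412, 257) sz [35.9 35.1] ctr [ 428.3 -269. ] box [[382.0, -203.0], [492.0, -223.0], [475.0, -336.0], [365.0, -315.0]]
tray (231, 249) sz [47.9 48.2] ctr [454.3 302.2] box [[502.0, 401.0], [552.0, 255.0], [407.0, 205.0], [359.0, 348.0]]
disc (332, 199) sz [32. 33.] ctr [616.2 -22.6] box [[669.0, 30.0], [669.0, -77.0], [564.0, -75.0], [564.0, 32.0]]
discS (308, 261) sz [26. 36.] ctr [611.7 -32.2] box [[562.0, 29.0], [674.0, 24.0], [658.0, -89.0], [554.0, -84.0]]
```

View pics/crop1.png

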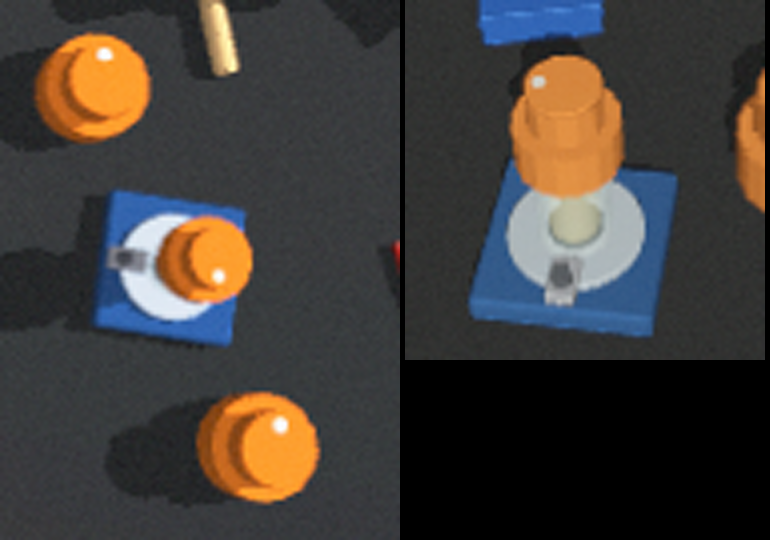

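The crop confirms it. The narrower lid on the blue clamped jar, at about (428,-269) mm, is the target; the two larger loose ones at (557,-190) and (293,-301) are decoys. I'm starting the transit now and pre-winding the wrist clockwise on the way.

Call:
step_arm(
  motion=[
    {"dr": [0, 0, 1.2], "slide": [40, 30, -5], "jaw": 85},
    {"dr": [0, 0, 2.4], "slide": [85, 62, -10], "jaw": 85},
    {"dr": [0, 0, 3.6], "slide": [130, 95, -15], "jaw": 85},
    {"dr": [0, 0, 4.8], "slide": [175, 127, -20], "jaw": 85},
    {"dr": [0, 0, 6.0], "slide": [220, 160, -25], "jaw": 85},
    {"dr": [0, 0, 7.2], "slide": [265, 192, -30], "jaw": 85},
    {"dr": [0, 0, 8.4], "slide": [310, 225, -35], "jaw": 85},
    {"dr": [0, 0, 9.6], "slide": [360, 260, -40], "jaw": 85},
  ],
)

```text
clock: 1.15
position: [447.7, 249.4, 271.5]
ee_rot: [-0.687, 0.726, 0.0, 0.0]
contact_force: [0.3, 0.7, 0.4]
gripper_width: 84.7
grasp_force: 0.0
```

```bash
cat >> h.py <<'E'
def yaw(s): x=R.from_quat(s["ee_rot"]).as_matrix(); return np.arctan2(x[1,0],x[0,0]), np.degrees(np.arccos(-x[2,2]))
def rel(s,p): return R.from_quat(s["ee_rot"]).inv().apply(np.array(p)-s["position"]).round(1)
E
python3 - <<'E'
from h import *
s=arm.read_state(); print(s["clock"],s["joints"].round(3),s["position"].round(1),yaw(s)); print(rel(s,(470,-60,270)),rel(s,(425,-262,240)))
E
```

```text
1.15 [ 0.825  0.164 -0.196 -0.    -1.21  -0.88 ] [447.7 249.4 271.5] (np.float64(-1.6259108867295358), np.float64(0.010682491312429482))
[307.7 -39.3   1.4] [511.9  -5.5  31.4]
```

Call:
step_arm(
  motion=[
    {"dr": [0, 0, 1.2], "slide": [50, -5, 4], "jaw": 85},
    {"dr": [0, 0, 2.4], "slide": [105, -12, 8], "jaw": 85},
    {"dr": [0, 0, 3.6], "slide": [160, -20, 12], "jaw": 85},
    {"dr": [0, 0, 4.8], "slide": [215, -25, 16], "jaw": 85},
    {"dr": [0, 0, 6.0], "slide": [270, -25, 20], "jaw": 85},
    {"dr": [0, 0, 7.2], "slide": [325, -20, 20], "jaw": 85},
    {"dr": [0, 0, 8.4], "slide": [380, -15, 20], "jaw": 85},
    {"dr": [0, 0, 9.6], "slide": [430, -10, 20], "jaw": 85},
  ],
)

```text
clock: 2.15
position: [434.6, -180.8, 251.3]
ee_rot: [-0.087, 0.996, 0.0, 0.0]
contact_force: [1.3, 0.1, -0.6]
gripper_width: 84.8
grasp_force: 0.0
```

```bash
cat > w.py <<'E'
import sys
from h import *
s=arm.read_state(); im=optics.get_image("wrist"); cv2.imwrite(f"pics/{sys.argv[1]}.png",im); c=cam("wrist",s)
print(s["clock"],s["joints"].round(3),s["position"].round(1),yaw(s),rel(s,(428,-269,s["position"][2])))
for z in (152,124): print(z,proj(c,(428,-269,z)).round(0))
E
python3 w.py w1
```

```text
2.15 [-0.048  0.103 -0.321 -0.    -1.147 -1.349] [ 434.6 -180.8  251.3] (np.float64(-2.9674542617598765), np.float64(0.004915328743720161)) [ 21.8 -85.7  -0. ]
152 [174. 186.]
124 [184. 179.]
```

View pics/w1.png

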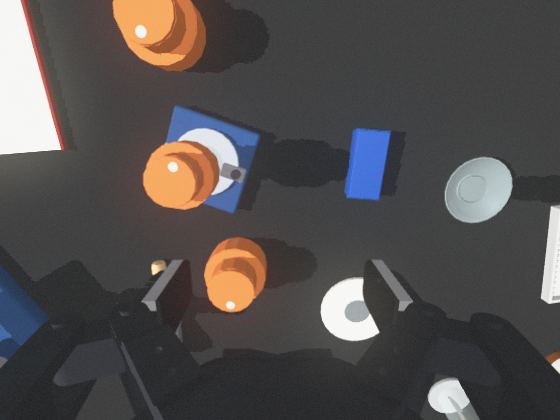

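The wrist view shows the target lid's crown near (171,178), close to the predicted (174,186). I'll move over it and measure again from near.

Call:
step_arm(
  motion=[
    {"dr": [0, 0, 1.25], "slide": [3, -12, 0], "jaw": 85},
    {"dr": [0, 0, 2.5], "slide": [6, -24, 0], "jaw": 85},
    {"dr": [0, 0, 3.75], "slide": [9, -36, 0], "jaw": 85},
    {"dr": [0, 0, 5.0], "slide": [12, -48, 0], "jaw": 85},
    {"dr": [0, 0, 6.25], "slide": [15, -60, 0], "jaw": 85},
    {"dr": [0, 0, 7.5], "slide": [18, -72, 0], "jaw": 85},
    {"dr": [0, 0, 8.75], "slide": [21, -84, 0], "jaw": 85},
    {"dr": [0, 0, 10.0], "slide": [22, -86, 0], "jaw": 85},
  ],
)

```text
clock: 3.2
position: [428.8, -268.0, 250.9]
ee_rot: [0.574, 0.819, -0.0, -0.0]
contact_force: [-0.3, 0.5, -0.4]
gripper_width: 85.1
grasp_force: 0.0
```

```bash
python3 w.py w2
python3 - <<'E'
from h import *
s=arm.read_state(); c=cam("wrist",s); im=cv2.imread("pics/w2.png")
h=cv2.cvtColor(im,cv2.COLOR_BGR2HSV)
for y0 in (0,):
    m=cv2.inRange(h,(3,120,60),(20,255,255)); 
    for k in cv2.findContours(m,cv2.RETR_EXTERNAL,cv2.CHAIN_APPROX_NONE)[0]:
        if cv2.contourArea(k)>300: print(cv2.boundingRect(k),cv2.contourArea(k))
E
```

```text
3.2 [-0.237  0.166 -0.246 -0.    -1.159 -2.556] [ 428.8 -268.   250.9] (np.float64(1.918699419711959), np.float64(0.049496579933435085)) [-0.6 -1.1  0. ]
152 [276. 212.]
124 [276. 203.]
(240, 170, 66, 71) 3416.0
(110, 158, 82, 71) 4338.0
(357, 146, 83, 70) 4353.0
```

View pics/w2.png

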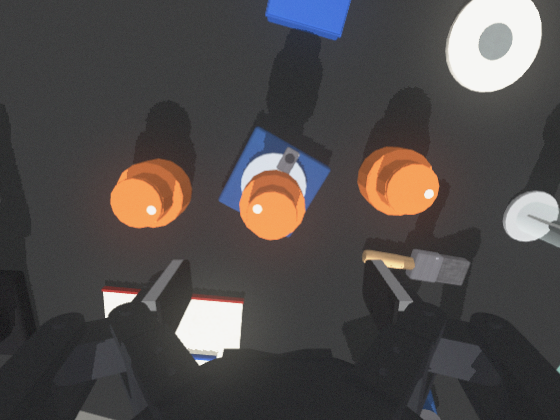

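Run:
```python
from h import *
s=arm.read_state(); c=cam("wrist",s); a=np.linspace(0,6.28,90)
def bb(x,y):
    P=np.array([proj(c,(x+r*np.cos(t),y+r*np.sin(t),z)) for r,z in((22,152),(31,124),(31,93)) for t in a]); return np.r_[P.min(0),P.max(0)].round(1)
print("pred x0y0x1y1",bb(428,-269)," measured 240 170 306 241")
p=onz(c,273,205,130)-onz(c,276,205,130); q=onz(c,273,205,130)-onz(c,273,204,130); print(p.round(2),q.round(2))
```

```text
pred x0y0x1y1 [243.1 166.1 308.4 235.8]  measured 240 170 306 241
[-2.63 -0.94  0.  ] [ 0.32 -0.91  0.  ]
```

Run:
```python
from h import *
import m
a=np.linspace(0,6.28,90)
for n,img,box in(("top",m.T,(405,235,440,275)),("side",m.S,(220,280,262,325))):
    c=cam(n); k=m.blobs(img,(3,120,60),(20,255,255),80,box)[-1]; x,y,w,h=cv2.boundingRect(k)
    P=np.array([proj(c,(427+r*np.cos(t),-274+r*np.sin(t),z)) for r,z in((22,152),(31,124),(31,93)) for t in a]); print(n,"pred",np.r_[P.min(0),P.max(0)].round(1),"meas",x,y,x+w,y+h)
s=arm.read_state(); print(rel(s,(427,-274,s["position"][2])))
```

```text
orange (420, 254) sz [19. 23.] ctr [ 428.5 -266.9] box [[457.0, -234.0], [456.0, -303.0], [400.0, -300.0], [401.0, -232.0]]
orange (393, 212) sz [26.2 27.6] ctr [ 556.7 -190.2] box [[555.0, -133.0], [614.0, -194.0], [558.0, -247.0], [500.0, -187.0]]
orange (434, 301) sz [30.1 26.7] ctr [ 293.  -301.5] box [[267.0, -248.0], [341.0, -270.0], [319.0, -355.0], [245.0, -333.0]]
orangeS (240, 301) sz [34.4 27.4] ctr [ 424.8 -280.7] box [[388.0, -230.0], [452.0, -226.0], [459.0, -328.0], [400.0, -330.0]]
orangeS (299, 304) sz [41. 32.] ctr [ 557.9 -296.6] box [[525.0, -233.0], [601.0, -236.0], [587.0, -354.0], [519.0, -351.0]]
orangeS (180, 349) sz [46. 38.] ctr [ 309.8 -401.5] box [[260.0, -344.0], [341.0, -346.0], [354.0, -453.0], [282.0, -451.0]]
blue base (412, 257) sz [35.9 35.1] ctr [ 428.3 -269. ] box [[382.0, -203.0], [492.0, -223.0], [475.0, -336.0], [365.0, -315.0]]
tray (231, 249) sz [47.9 48.2] ctr [454.3 302.2] box [[502.0, 401.0], [552.0, 255.0], [407.0, 205.0], [359.0, 348.0]]
disc (332, 199) sz [32. 33.] ctr [616.2 -22.6] box [[669.0, 30.0], [669.0, -77.0], [564.0, -75.0], [564.0, 32.0]]
discS (308, 261) sz [26. 36.] ctr [611.7 -32.2] box [[562.0, 29.0], [674.0, 24.0], [658.0, -89.0], [554.0, -84.0]]
top pred [409.6 244.5 433.2 265.9] meas 409 244 433 265
side pred [227.1 283.3 254.9 318.8] meas 226 284 255 319
[-5.1 -3.7 -0. ]
```

All three views agree on the lid axis at (427,-274). Descending so the fingertips sit just above the skirt shoulder (z 124).

Call:
step_arm(
  motion=[
    {"dr": [0, 0, 1.0], "slide": [-2, -2, 15], "jaw": 85},
    {"dr": [0, 0, 2.0], "slide": [-4, -3, 35], "jaw": 85},
    {"dr": [0, 0, 3.0], "slide": [-5, -3.7, 60], "jaw": 85},
    {"dr": [0, 0, 3.2], "slide": [-5.1, -3.7, 85], "jaw": 85},
    {"dr": [0, 0, 3.2], "slide": [-5.1, -3.7, 105], "jaw": 85},
    {"dr": [0, 0, 3.2], "slide": [-5.1, -3.7, 118], "jaw": 85},
    {"dr": [0, 0, 3.2], "slide": [-5.1, -3.7, 124], "jaw": 75},
    {"dr": [0, 0, 3.2], "slide": [-5.1, -3.7, 124.5], "jaw": 65},
  ],
)

```text
clock: 4.25
position: [427.5, -273.7, 126.9]
ee_rot: [0.739, 0.674, -0.0, 0.0]
contact_force: [0.5, -0.3, 0.0]
gripper_width: 65.1
grasp_force: 0.0
```

Call:
step_arm(
  motion=[
    {"slide": [0, 0, 0], "dr": [0, 0, 0], "jaw": 55},
    {"slide": [0, 0, 0], "dr": [0, 0, 0], "jaw": 48},
    {"slide": [0, 0, 0], "dr": [0, 0, 0], "jaw": 42},
    {"slide": [0, 0, 0], "dr": [0, 0, 0], "jaw": 36},
    {"slide": [0, 0, 0], "dr": [0, 0, 0], "jaw": 36},
    {"slide": [0, 0, 0], "dr": [0, 0, 0], "jaw": 36},
    {"slide": [0, 0, 0], "dr": [0, 0, 0], "jaw": 36},
    {"slide": [0, 0, 0], "dr": [0, 0, 0], "jaw": 36},
  ],
)

```text
clock: 5.25
position: [426.8, -273.7, 127.8]
ee_rot: [0.739, 0.674, -0.0, -0.0]
contact_force: [-2.2, 1.6, 5.5]
gripper_width: 43.1
grasp_force: 60.0
```

```bash
cat > st.py <<'E'
from h import *
s=arm.read_state(); print(s["clock"],s["joints"].round(3),s["position"].round(1),[round(float(x),3) for x in yaw(s)],"F",s["contact_force"].round(1),"M",s["wrist_torque"].round(2),"w",round(s["gripper_width"],1),s["grasp_force"])
E
python3 st.py
```

```text
5.25 [-2.490e-01  2.920e-01 -4.220e-01  1.000e-03 -8.580e-01 -2.984e+00] [ 426.8 -273.7  127.8] [1.479, 0.052] F [-2.2  1.6  5.5] M [0.36 0.83 0.11] w 43.1 60.03310091793537
```

Call:
step_arm(
  motion=[
    {"dr": [0, 0, -1], "slide": [0, 0, -0.3], "jaw": 36},
    {"dr": [0, 0, -2], "slide": [0, 0, -0.55], "jaw": 36},
    {"dr": [0, 0, -3], "slide": [0, 0, -0.8], "jaw": 36},
    {"dr": [0, 0, -4], "slide": [0, 0, -1.1], "jaw": 36},
    {"dr": [0, 0, -5], "slide": [0, 0, -1.35], "jaw": 36},
    {"dr": [0, 0, -6], "slide": [0, 0, -1.6], "jaw": 36},
    {"dr": [0, 0, -7], "slide": [0, 0, -1.85], "jaw": 36},
    {"dr": [0, 0, -8], "slide": [0, 0, -2.15], "jaw": 36},
  ],
)

```text
clock: 6.25
position: [426.3, -273.4, 128.7]
ee_rot: [0.268, 0.964, 0.0, -0.001]
contact_force: [-0.7, 0.4, -0.6]
gripper_width: 43.2
grasp_force: 60.9
```

```bash
python3 st.py
```

```text
6.25 [-0.249  0.29  -0.421 -0.    -0.862 -1.863] [ 426.3 -273.4  128.7] [2.6, 0.133] F [-0.7  0.4 -0.6] M [ 0.11  0.43 -0.07] w 43.2 60.86793076246977
```

Call:
step_arm(
  motion=[
    {"dr": [0, 0, -1.25], "slide": [0, 0, -0.35], "jaw": 36},
    {"dr": [0, 0, -2.5], "slide": [0, 0, -0.7], "jaw": 36},
    {"dr": [0, 0, -3.75], "slide": [0, 0, -1.0], "jaw": 36},
    {"dr": [0, 0, -5], "slide": [0, 0, -1.35], "jaw": 36},
    {"dr": [0, 0, -6.25], "slide": [0, 0, -1.7], "jaw": 36},
    {"dr": [0, 0, -7.5], "slide": [0, 0, -2.0], "jaw": 36},
    {"dr": [0, 0, -8.75], "slide": [0, 0, -2.35], "jaw": 36},
    {"dr": [0, 0, -10], "slide": [0, 0, -2.7], "jaw": 36},
  ],
)

```text
clock: 7.25
position: [426.3, -273.9, 131.7]
ee_rot: [-0.415, 0.91, 0.0, -0.001]
contact_force: [-1.6, -1.3, 2.6]
gripper_width: 42.7
grasp_force: 61.1
```

Call:
step_arm(
  motion=[
    {"dr": [0, 0, -1.25], "slide": [0, 0, -0.35], "jaw": 36},
    {"dr": [0, 0, -2.5], "slide": [0, 0, -0.7], "jaw": 36},
    {"dr": [0, 0, -3.75], "slide": [0, 0, -1.0], "jaw": 36},
    {"dr": [0, 0, -5], "slide": [0, 0, -1.35], "jaw": 36},
    {"dr": [0, 0, -6.25], "slide": [0, 0, -1.7], "jaw": 36},
    {"dr": [0, 0, -7.5], "slide": [0, 0, -2.0], "jaw": 36},
    {"dr": [0, 0, -8.75], "slide": [0, 0, -2.35], "jaw": 36},
    {"dr": [0, 0, -10], "slide": [0, 0, -2.7], "jaw": 36},
  ],
)

```text
clock: 8.25
position: [427.0, -273.8, 134.7]
ee_rot: [0.903, -0.43, -0.0, 0.0]
contact_force: [-0.9, -0.9, 0.5]
gripper_width: 43.1
grasp_force: 61.0
```

```bash
python3 st.py
```

```text
8.25 [-0.25   0.283 -0.413  0.    -0.874  0.931] [ 427.  -273.8  134.7] [-0.89, 0.021] F [-0.9 -0.9  0.5] M [-0.32  0.42 -0.07] w 43.1 61.01114306598902
```

Call:
step_arm(
  motion=[
    {"dr": [0, 0, -1.25], "slide": [0, 0, -0.35], "jaw": 36},
    {"dr": [0, 0, -2.5], "slide": [0, 0, -0.7], "jaw": 36},
    {"dr": [0, 0, -3.75], "slide": [0, 0, -1.0], "jaw": 36},
    {"dr": [0, 0, -5], "slide": [0, 0, -1.35], "jaw": 36},
    {"dr": [0, 0, -6.25], "slide": [0, 0, -1.7], "jaw": 36},
    {"dr": [0, 0, -7.5], "slide": [0, 0, -2.0], "jaw": 36},
    {"dr": [0, 0, -8.75], "slide": [0, 0, -2.35], "jaw": 36},
    {"dr": [0, 0, -10], "slide": [0, 0, -2.7], "jaw": 36},
  ],
)

```text
clock: 9.25
position: [427.1, -273.6, 137.3]
ee_rot: [0.968, 0.251, -0.0, -0.0]
contact_force: [-0.5, 0.5, 0.5]
gripper_width: 43.1
grasp_force: 61.0
```

Call:
step_arm(
  motion=[
    {"dr": [0, 0, -1.1], "slide": [0, 0, -0.3], "jaw": 36},
    {"dr": [0, 0, -2.2], "slide": [0, 0, -0.6], "jaw": 36},
    {"dr": [0, 0, -3.3], "slide": [0, 0, -0.9], "jaw": 36},
    {"dr": [0, 0, -4.4], "slide": [0, 0, -1.2], "jaw": 36},
    {"dr": [0, 0, -4.4], "slide": [0, 0, -1.2], "jaw": 36},
    {"dr": [0, 0, -4.4], "slide": [0, 0, -1.2], "jaw": 50},
    {"dr": [0, 0, -4.4], "slide": [0, 0, -1.2], "jaw": 60},
    {"dr": [0, 0, -4.4], "slide": [0, 0, -1.2], "jaw": 60},
  ],
)

```text
clock: 10.25
position: [427.6, -273.7, 138.4]
ee_rot: [0.849, 0.529, 0.0, 0.0]
contact_force: [-0.0, 0.1, 0.5]
gripper_width: 59.9
grasp_force: 0.0
```

```bash
python3 st.py
```

```text
10.25 [-0.249  0.279 -0.408  0.    -0.883  2.935] [ 427.6 -273.7  138.4] [1.115, 0.03] F [-0.   0.1  0.5] M [-0.03 -0.06 -0.01] w 59.9 0.0
```

Call:
step_arm(
  motion=[
    {"dr": [0, 0, 1.2], "slide": [0, 0, 0], "jaw": 62},
    {"dr": [0, 0, 2.5], "slide": [0, 0, 0], "jaw": 62},
    {"dr": [0, 0, 3.8], "slide": [0, 0, 0], "jaw": 62},
    {"dr": [0, 0, 5], "slide": [0, 0, 0], "jaw": 62},
    {"dr": [0, 0, 6.2], "slide": [0, 0, 0], "jaw": 62},
    {"dr": [0, 0, 7.5], "slide": [0, 0, 0], "jaw": 62},
    {"dr": [0, 0, 8.8], "slide": [0, 0, 0], "jaw": 62},
    {"dr": [0, 0, 10], "slide": [0, 0, 0], "jaw": 62},
  ],
)

```text
clock: 11.25
position: [427.5, -273.7, 138.3]
ee_rot: [0.99, -0.143, 0.0, 0.0]
contact_force: [-0.7, 0.3, 0.5]
gripper_width: 62.2
grasp_force: 0.0
```

Call:
step_arm(
  motion=[
    {"dr": [0, 0, 1.25], "slide": [0, 0, 0], "jaw": 62},
    {"dr": [0, 0, 2.5], "slide": [0, 0, 0], "jaw": 62},
    {"dr": [0, 0, 3.75], "slide": [0, 0, 0], "jaw": 62},
    {"dr": [0, 0, 5], "slide": [0, 0, 0], "jaw": 62},
    {"dr": [0, 0, 6.25], "slide": [0, 0, 0], "jaw": 62},
    {"dr": [0, 0, 7.5], "slide": [0, 0, 0], "jaw": 62},
    {"dr": [0, 0, 8.75], "slide": [0, 0, 0], "jaw": 55},
    {"dr": [0, 0, 8.75], "slide": [0, 0, 0], "jaw": 48},
  ],
)

```text
clock: 12.25
position: [427.5, -273.7, 138.3]
ee_rot: [0.731, -0.682, 0.0, -0.0]
contact_force: [-0.6, 0.1, -0.6]
gripper_width: 47.9
grasp_force: 0.0
```

Call:
step_arm(
  motion=[
    {"dr": [0, 0, 0], "slide": [0, 0, 0], "jaw": 40},
    {"dr": [0, 0, 0], "slide": [0, 0, 0], "jaw": 36},
    {"dr": [0, 0, 0], "slide": [0, 0, 0], "jaw": 36},
    {"dr": [0, 0, 0], "slide": [0, 0, 0], "jaw": 36},
    {"dr": [0, 0, -1], "slide": [0, 0, -0.3], "jaw": 36},
    {"dr": [0, 0, -2], "slide": [0, 0, -0.6], "jaw": 36},
    {"dr": [0, 0, -3], "slide": [0, 0, -0.8], "jaw": 36},
    {"dr": [0, 0, -4], "slide": [0, 0, -1.1], "jaw": 36},
  ],
)

```text
clock: 13.25
position: [426.9, -273.7, 139.5]
ee_rot: [0.892, -0.453, -0.0, 0.0]
contact_force: [-3.0, -0.1, 4.7]
gripper_width: 43.0
grasp_force: 60.8
```

```bash
python3 st.py
python3 - <<'E'
from h import *
cv2.imwrite("pics/side1.png",optics.get_image("side")[250:360,180:300].repeat(4,0).repeat(4,1))
E
```

```text
13.25 [-0.249  0.278 -0.407 -0.    -0.887  0.88 ] [ 426.9 -273.7  139.5] [-0.94, 0.052] F [-3.  -0.1  4.7] M [ 0.07  0.9  -0.18] w 43.0 60.81418052315712
```

View pics/side1.png

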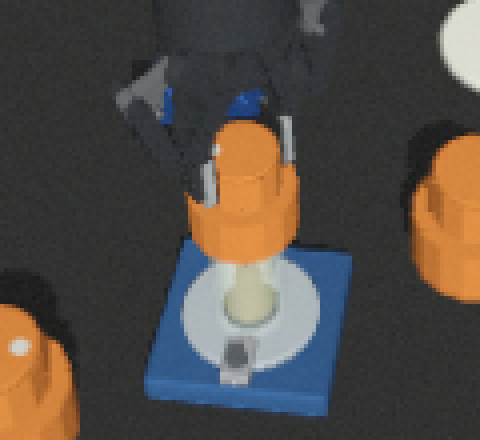

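The lid has risen and the fingers hold its crown; the white thread shows beneath it. Carrying on past the release angle.

Call:
step_arm(
  motion=[
    {"dr": [0, 0, -1.25], "slide": [0, 0, -0.35], "jaw": 36},
    {"dr": [0, 0, -2.5], "slide": [0, 0, -0.7], "jaw": 36},
    {"dr": [0, 0, -3.75], "slide": [0, 0, -1.0], "jaw": 36},
    {"dr": [0, 0, -5], "slide": [0, 0, -1.35], "jaw": 36},
    {"dr": [0, 0, -6.25], "slide": [0, 0, -1.7], "jaw": 36},
    {"dr": [0, 0, -7.5], "slide": [0, 0, -2.0], "jaw": 36},
    {"dr": [0, 0, -8.75], "slide": [0, 0, -2.35], "jaw": 36},
    {"dr": [0, 0, -10], "slide": [0, 0, -2.7], "jaw": 36},
  ],
)

```text
clock: 14.3
position: [426.7, -273.5, 142.1]
ee_rot: [0.974, 0.225, -0.001, -0.0]
contact_force: [-3.5, -0.3, 5.1]
gripper_width: 42.8
grasp_force: 61.3
```

Call:
step_arm(
  motion=[
    {"dr": [0, 0, -1.2], "slide": [0, 0, -0.35], "jaw": 36},
    {"dr": [0, 0, -2.4], "slide": [0, 0, -0.7], "jaw": 36},
    {"dr": [0, 0, -3.6], "slide": [0, 0, -1.0], "jaw": 36},
    {"dr": [0, 0, -4.6], "slide": [0, 0, -1.3], "jaw": 36},
    {"dr": [0, 0, -4.6], "slide": [0, 0, -1.8], "jaw": 36},
    {"dr": [0, 0, -4.6], "slide": [0, 0, -2.3], "jaw": 36},
    {"dr": [0, 0, -4.6], "slide": [0, 0, -2.8], "jaw": 36},
    {"dr": [0, 0, -4.6], "slide": [0, 0, -3.3], "jaw": 36},
  ],
)

```text
clock: 15.3
position: [426.4, -273.4, 144.4]
ee_rot: [0.854, 0.52, -0.001, -0.001]
contact_force: [-4.2, -2.4, -3.0]
gripper_width: 43.6
grasp_force: 61.2
```

```bash
python3 st.py
```

```text
15.3 [-2.490e-01  2.720e-01 -4.010e-01 -1.000e-03 -9.010e-01  2.914e+00] [ 426.4 -273.4  144.4] [1.093, 0.151] F [-4.2 -2.4 -3. ] M [-0.68  1.14 -0.01] w 43.6 61.19555164128542
```

Call:
step_arm(
  motion=[
    {"dr": [0, 0, 0], "slide": [0, 0, -0.4], "jaw": 36},
    {"dr": [0, 0, 0], "slide": [0, 0, -0.8], "jaw": 36},
    {"dr": [0, 0, 0], "slide": [0, 0, -1.2], "jaw": 36},
    {"dr": [0, 0, 0], "slide": [0, 0, -1.6], "jaw": 36},
    {"dr": [0, 0, 0], "slide": [0, 0, -2], "jaw": 36},
    {"dr": [0, 0, 0], "slide": [0, 0, -2], "jaw": 36},
    {"dr": [0, 0, 0], "slide": [0, 0, -2], "jaw": 36},
    {"dr": [0, 0, 0], "slide": [0, 0, -2], "jaw": 36},
  ],
)

```text
clock: 16.3
position: [426.5, -273.4, 147.0]
ee_rot: [0.854, 0.52, -0.001, -0.001]
contact_force: [-4.0, -2.3, -2.7]
gripper_width: 43.1
grasp_force: 61.3
```

```bash
python3 st.py
```

```text
16.3 [-0.249  0.268 -0.398 -0.    -0.907  2.914] [ 426.5 -273.4  147. ] [1.094, 0.12] F [-4.  -2.3 -2.7] M [-0.57  1.49  0.03] w 43.1 61.3138759508729
```

It came up with no rise in force, so it is free and only rubbing slightly sideways. Lifting straight up.

Call:
step_arm(
  motion=[
    {"dr": [0, 0, 0], "slide": [-0.5, -0.4, -1], "jaw": 36},
    {"dr": [0, 0, 0], "slide": [-0.9, -0.7, -3], "jaw": 36},
    {"dr": [0, 0, 0], "slide": [-0.9, -0.7, -6], "jaw": 36},
    {"dr": [0, 0, 0], "slide": [-0.9, -0.7, -10], "jaw": 36},
    {"dr": [0, 0, 0], "slide": [-0.9, -0.7, -15], "jaw": 36},
    {"dr": [0, 0, 0], "slide": [-0.9, -0.7, -20], "jaw": 36},
    {"dr": [0, 0, 0], "slide": [-0.9, -0.7, -26], "jaw": 36},
    {"dr": [0, 0, 0], "slide": [-0.9, -0.7, -32], "jaw": 36},
  ],
)

```text
clock: 17.3
position: [426.4, -274.1, 179.8]
ee_rot: [0.854, 0.52, 0.0, 0.0]
contact_force: [0.1, 0.2, -0.4]
gripper_width: 43.0
grasp_force: 61.6
```

Call:
step_arm(
  motion=[
    {"dr": [0, 0, 0], "slide": [0, 0, -6], "jaw": 36},
    {"dr": [0, 0, 0], "slide": [0, 0, -13], "jaw": 36},
    {"dr": [0, 0, 0], "slide": [0, 0, -22], "jaw": 36},
    {"dr": [0, 0, 0], "slide": [0, 0, -32], "jaw": 36},
    {"dr": [0, 0, 0], "slide": [0, 0, -42], "jaw": 36},
    {"dr": [0, 0, 0], "slide": [0, 0, -52], "jaw": 36},
    {"dr": [0, 0, 0], "slide": [0, 0, -60], "jaw": 36},
    {"dr": [0, 0, 0], "slide": [0, 0, -65], "jaw": 36},
  ],
)

```text
clock: 18.3
position: [426.4, -274.1, 245.0]
ee_rot: [0.854, 0.52, 0.0, 0.0]
contact_force: [-0.4, 0.1, -0.4]
gripper_width: 43.0
grasp_force: 61.6
```

```bash
python3 st.py
python3 - <<'E'
from h import *
s=arm.read_state(); z=s["position"][2]
print(rel(s,(530,-20,z)),rel(s,(454,302,z))); im=optics.get_image("side"); cv2.imwrite("pics/side2.png",im)
S=im
# stem: white-ish pixels above the jar mouth
c=cam("side"); print("stem top pred px",proj(c,(427,-274,147)).round(1),"rim",proj(c,(427,-274,120)).round(1),"lid",proj(c,(427,-274,205)).round(0))
cv2.imwrite("pics/side2c.png",S[220:360,170:310].repeat(4,0).repeat(4,1))
E
```

```text
18.3 [-0.251  0.172 -0.254  0.    -1.144  2.916] [ 426.4 -274.1  245. ] [1.094, 0.028] F [-0.4  0.1 -0.4] M [-0.02  0.01  0.  ] w 43.0 61.61033693701029
[273.3 -24.5   0. ] [ 5.247e+02 -2.397e+02 -1.000e-01]
stem top pred px [240.2 292. ] rim [240.9 300.2] lid [239. 273.]
```

View pics/side2c.png

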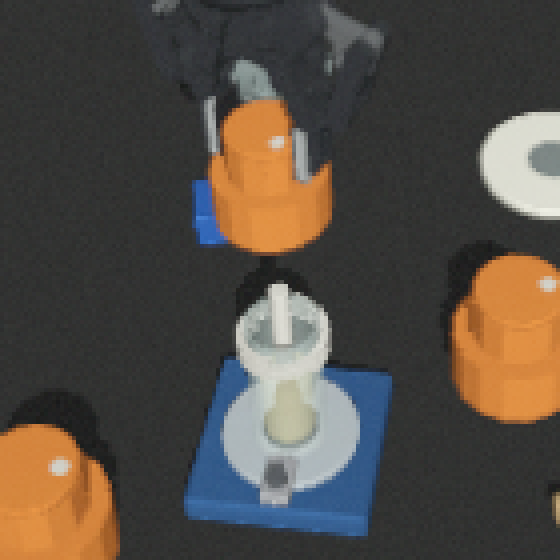

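The lid is held clear, and the stem shows at about (240,292) in the side view, as predicted. Heading for the tray.

Call:
step_arm(
  motion=[
    {"dr": [0, 0, 0], "slide": [18, -2, 0], "jaw": 36},
    {"dr": [0, 0, 0], "slide": [48, -4, 0], "jaw": 36},
    {"dr": [0, 0, 0], "slide": [88, -8, 0], "jaw": 36},
    {"dr": [0, 0, 0], "slide": [133, -12, 0], "jaw": 36},
    {"dr": [0, 0, 0], "slide": [178, -16, 0], "jaw": 36},
    {"dr": [0, 0, 0], "slide": [223, -20, 0], "jaw": 36},
    {"dr": [0, 0, 0], "slide": [266, -30, 0], "jaw": 36},
    {"dr": [0, 0, 0], "slide": [300, -55, 0], "jaw": 36},
  ],
)

```text
clock: 19.35
position: [515.4, 20.2, 243.5]
ee_rot: [0.854, 0.521, -0.001, -0.0]
contact_force: [0.0, -0.2, -0.4]
gripper_width: 43.0
grasp_force: 61.6
```

Call:
step_arm(
  motion=[
    {"dr": [0, 0, 0], "slide": [34, -27, 0], "jaw": 36},
    {"dr": [0, 0, 0], "slide": [70, -58, 0], "jaw": 36},
    {"dr": [0, 0, 0], "slide": [106, -88, 0], "jaw": 36},
    {"dr": [0, 0, 0], "slide": [142, -118, 0], "jaw": 36},
    {"dr": [0, 0, 0], "slide": [178, -148, 10], "jaw": 36},
    {"dr": [0, 0, 0], "slide": [205, -170, 30], "jaw": 36},
    {"dr": [0, 0, 0], "slide": [220, -181, 55], "jaw": 36},
    {"dr": [0, 0, 0], "slide": [225, -185, 80], "jaw": 36},
  ],
)

```text
clock: 20.35
position: [452.7, 304.3, 163.1]
ee_rot: [0.853, 0.521, -0.0, -0.0]
contact_force: [0.5, -0.6, 0.4]
gripper_width: 42.6
grasp_force: 61.6
```

```bash
python3 st.py
python3 - <<'E'
from h import *
s=arm.read_state(); print(rel(s,(454,302,46)))
E
```

```text
20.35 [ 0.889  0.311 -0.287 -0.    -0.973  1.779] [452.7 304.3 163.1] [1.097, 0.029] F [ 0.5 -0.6  0.4] M [0.04 0.   0.02] w 42.6 61.62817731499672
[ -1.4   2.3 117.1]
```

Call:
step_arm(
  motion=[
    {"dr": [0, 0, 0], "slide": [-1, 2, 15], "jaw": 36},
    {"dr": [0, 0, 0], "slide": [-1, 2, 35], "jaw": 36},
    {"dr": [0, 0, 0], "slide": [-1, 2, 57], "jaw": 36},
    {"dr": [0, 0, 0], "slide": [-1, 2, 79], "jaw": 36},
    {"dr": [0, 0, 0], "slide": [-1, 2, 97], "jaw": 36},
    {"dr": [0, 0, 0], "slide": [-1, 2, 110], "jaw": 36},
    {"dr": [0, 0, 0], "slide": [-1, 2, 116], "jaw": 36},
    {"dr": [0, 0, 0], "slide": [-1, 2, 119], "jaw": 36},
  ],
)

```text
clock: 21.35
position: [455.3, 300.8, 45.5]
ee_rot: [0.854, 0.52, 0.0, -0.0]
contact_force: [0.1, -0.3, -0.4]
gripper_width: 42.9
grasp_force: 61.6
```

Call:
step_arm(
  motion=[
    {"dr": [0, 0, 0], "slide": [0, 0, 1], "jaw": 36},
    {"dr": [0, 0, 0], "slide": [0, 0, 2], "jaw": 36},
    {"dr": [0, 0, 0], "slide": [0, 0, 3], "jaw": 36},
    {"dr": [0, 0, 0], "slide": [0, 0, 4], "jaw": 36},
    {"dr": [0, 0, 0], "slide": [0, 0, 4.5], "jaw": 36},
    {"dr": [0, 0, 0], "slide": [0, 0, 5], "jaw": 36},
    {"dr": [0, 0, 0], "slide": [0, 0, 5], "jaw": 36},
    {"dr": [0, 0, 0], "slide": [0, 0, 5], "jaw": 36},
  ],
)

```text
clock: 22.35
position: [455.1, 300.7, 40.4]
ee_rot: [0.854, 0.52, 0.0, 0.0]
contact_force: [-0.1, -0.1, -1.6]
gripper_width: 42.6
grasp_force: 61.6
```

Call:
step_arm(
  motion=[
    {"dr": [0, 0, 0], "slide": [0, 0, 0.3], "jaw": 36},
    {"dr": [0, 0, 0], "slide": [0, 0, 0.6], "jaw": 36},
    {"dr": [0, 0, 0], "slide": [0, 0, 0.9], "jaw": 36},
    {"dr": [0, 0, 0], "slide": [0, 0, 1.2], "jaw": 36},
    {"dr": [0, 0, 0], "slide": [0, 0, 1.5], "jaw": 36},
    {"dr": [0, 0, 0], "slide": [0, 0, 1.8], "jaw": 36},
    {"dr": [0, 0, 0], "slide": [0, 0, 1.8], "jaw": 36},
    {"dr": [0, 0, 0], "slide": [0, 0, 1.8], "jaw": 36},
  ],
)

```text
clock: 23.35
position: [455.3, 301.0, 39.4]
ee_rot: [0.854, 0.521, 0.0, -0.0]
contact_force: [-1.9, -1.1, 6.4]
gripper_width: 43.0
grasp_force: 62.3
```

The lid is resting on the tray floor (6 N up). Releasing and backing off.

Call:
step_arm(
  motion=[
    {"dr": [0, 0, 0], "slide": [0, 0, -0.5], "jaw": 46},
    {"dr": [0, 0, 0], "slide": [0, 0, -0.5], "jaw": 54},
    {"dr": [0, 0, 0], "slide": [0, 0, -0.5], "jaw": 64},
    {"dr": [0, 0, 0], "slide": [0, 0, -2], "jaw": 70},
    {"dr": [0, 0, 0], "slide": [0, 0, -10], "jaw": 70},
    {"dr": [0, 0, 0], "slide": [0, 0, -30], "jaw": 70},
    {"dr": [0, 0, 0], "slide": [0, 0, -60], "jaw": 70},
    {"dr": [0, 0, 0], "slide": [0, 0, -100], "jaw": 70},
  ],
)

```text
clock: 24.35
position: [454.7, 300.2, 139.3]
ee_rot: [0.854, 0.52, -0.001, 0.0]
contact_force: [1.2, -0.2, -0.3]
gripper_width: 70.0
grasp_force: 0.0
```

```bash
python3 st.py
python3 - <<'E'
from h import *
im=optics.get_image("wrist"); cv2.imwrite("pics/w3.png",im)
im=optics.get_image("side"); cv2.imwrite("pics/s3.png",im); S=im[150:250,180:320].repeat(4,0).repeat(4,1); cv2.imwrite("pics/s3c.png",S)
c=cam("side"); a=np.linspace(0,6.28,90)
P=np.array([proj(c,(455+r*np.cos(t),301+r*np.sin(t),z)) for r,z in((22,63),(31,35),(31,4)) for t in a]); print("pred",np.r_[P.min(0),P.max(0)].round(1))
m=cv2.inRange(cv2.cvtColor(im,cv2.COLOR_BGR2HSV),(3,120,60),(20,255,255))[170:230,220:300]; print("meas",np.add(cv2.boundingRect(m),(220,170,0,0)))
s=arm.read_state(); z=s["position"][2]
for p in((550,80),(427,-274)): print(rel(s,p+(280,)))
E
```

```text
24.35 [ 0.881  0.337 -0.317 -0.    -0.918  1.784] [454.7 300.2 139.3] [1.094, 0.096] F [ 1.2 -0.2 -0.3] M [ 0.06 -0.05  0.04] w 70.0 0.0
pred [247.1 184.1 264.4 205.7]
meas [247 184  17  22]
[-154.5  184.7 -136.9]
[-525.5  237.3 -140.5]
```

View pics/s3c.png

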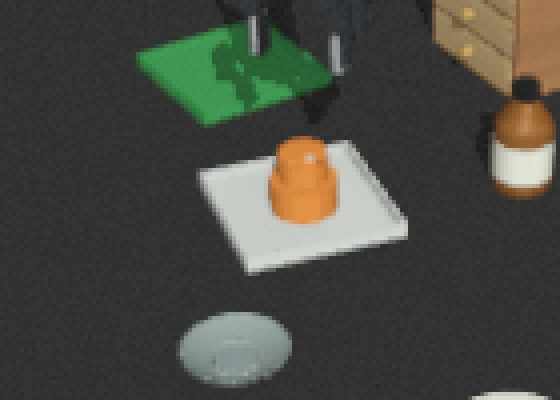

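The side view shows the lid upright, centred in the aluminium tray (bounding box matches the prediction). On to the specimen.

Call:
step_arm(
  motion=[
    {"dr": [0, 0, 1.2], "slide": [-5, 10, -25], "jaw": 60},
    {"dr": [0, 0, 2.4], "slide": [-15, 35, -55], "jaw": 60},
    {"dr": [0, 0, 3.6], "slide": [-35, 65, -85], "jaw": 60},
    {"dr": [0, 0, 4.8], "slide": [-60, 100, -110], "jaw": 60},
    {"dr": [0, 0, 6], "slide": [-90, 135, -130], "jaw": 60},
    {"dr": [0, 0, 7.2], "slide": [-125, 165, -137], "jaw": 60},
    {"dr": [0, 0, 8.4], "slide": [-165, 190, -137], "jaw": 60},
    {"dr": [0, 0, 9.6], "slide": [-210, 205, -137], "jaw": 60},
  ],
)

```text
clock: 25.45
position: [541.0, 18.5, 275.2]
ee_rot: [0.992, -0.126, -0.0, 0.0]
contact_force: [0.5, -0.5, 0.2]
gripper_width: 59.9
grasp_force: 0.0
```

```bash
python3 st.py
python3 - <<'E'
from h import *
s=arm.read_state(); print(rel(s,(426.5,-274,s["position"][2])))
def mark(img,c,u,v,r):
    g=cv2.cvtColor(img,cv2.COLOR_BGR2GRAY); p=img[v-r:v+r,u-r:u+r]; k=(g[v-r:v+r,u-r:u+r]<170).astype(np.uint8)
    n,l,st,ce=cv2.connectedComponentsWithStats(k); j=l[r,r]; q=ce[j]+(u-r,v-r); print(st[j],q.round(1),onz(c,*q,8).round(1))
mark(cv2.imread("pics/top0.png"),cam("top"),333,199,9)
mark(cv2.imread("pics/side0.png"),cam("side"),308,260,9)
mark(cv2.imread("pics/w2.png"),cam("wrist",{"position":np.array([428.8,-268,250.9]),"ee_rot":[.574,.819,0,0]}),496,41,24)
E
```

```text
25.45 [ 0.334  0.213 -0.125 -0.    -1.233  0.985] [541.   18.5 275.2] [-0.252, 0.024] F [ 0.5 -0.5  0.2] M [ 0.01 -0.09 -0.01] w 59.9 0.0
[-3.800e+01  3.118e+02  1.000e-01]
[ 3  4 11 11 97] [332.3 198.9] [616.6 -22.1   8. ]
[ 3  4 13  9 87] [307.9 259.3] [612.3 -24.8   8. ]
[  7   7  33  35 868] [494.9  41. ] [613.3 -25.2   8. ]
```

Call:
step_arm(
  motion=[
    {"dr": [0, 0, 0], "slide": [-3, 25, 0], "jaw": 55},
    {"dr": [0, 0, 0], "slide": [-8, 70, 0], "jaw": 55},
    {"dr": [0, 0, 0], "slide": [-15, 120, 0], "jaw": 55},
    {"dr": [0, 0, 0], "slide": [-22, 175, 0], "jaw": 55},
    {"dr": [0, 0, 0], "slide": [-29, 230, 5], "jaw": 55},
    {"dr": [0, 0, 0], "slide": [-34, 275, 15], "jaw": 50},
    {"dr": [0, 0, 0], "slide": [-38, 305, 30], "jaw": 50},
    {"dr": [0, 0, 0], "slide": [-38, 312, 45], "jaw": 50},
  ],
)

```text
clock: 26.45
position: [427.2, -274.5, 229.9]
ee_rot: [0.992, -0.124, -0.0, -0.0]
contact_force: [0.5, -0.3, -0.9]
gripper_width: 49.9
grasp_force: 0.0
```

```bash
python3 st.py
python3 - <<'E'
from h import *
s=arm.read_state(); im=optics.get_image("wrist"); c=cam("wrist",s)
q=proj(c,(426.5,-274,147)); q2=proj(c,(426.5,-274,120)); print("pred stem top",q,"rim",q2)
x,y=int(q[0]),int(q[1]); cv2.imwrite("pics/w4c.png",im[max(0,y-70):y+70,x-90:x+90].repeat(4,0).repeat(4,1)); print("crop org",x-90,max(0,y-70),rel(s,(426.5,-274,125)))
E
```

```text
26.45 [-0.251  0.186 -0.276 -0.    -1.109  1.573] [ 427.2 -274.5  229.9] [-0.249, 0.013] F [ 0.5 -0.3 -0.9] M [ 0.02 -0.05 -0.06] w 49.9 0.0
pred stem top [276.74433551 217.33683364] rim [276.7913039  208.00113887]
crop org 186 147 [ -0.8  -0.3 104.9]
```

View pics/w4c.png

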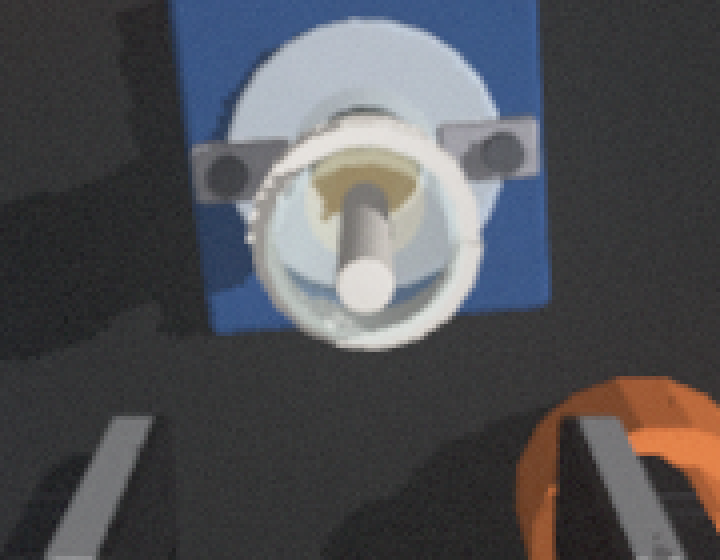

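The stem top is at (277.5,218.3) against a predicted (276.7,217.3), so it is within 1 mm. Descending to grip the stem above the rim.

Call:
step_arm(
  motion=[
    {"dr": [0, 0, 0], "slide": [-0.5, 0, 12], "jaw": 50},
    {"dr": [0, 0, 0], "slide": [-0.8, 0, 32], "jaw": 50},
    {"dr": [0, 0, 0], "slide": [-0.8, 0, 56], "jaw": 50},
    {"dr": [0, 0, 0], "slide": [-0.8, 0, 78], "jaw": 45},
    {"dr": [0, 0, 0], "slide": [-0.8, 0, 94], "jaw": 40},
    {"dr": [0, 0, 0], "slide": [-0.8, 0, 102], "jaw": 35},
    {"dr": [0, 0, 0], "slide": [-0.8, 0, 105], "jaw": 30},
    {"dr": [0, 0, 0], "slide": [-0.8, 0, 105], "jaw": 25},
  ],
)

```text
clock: 27.5
position: [427.9, -273.0, 125.9]
ee_rot: [0.992, -0.122, 0.0, 0.0]
contact_force: [0.4, 0.1, -0.7]
gripper_width: 25.3
grasp_force: 0.0
```

Call:
step_arm(
  motion=[
    {"dr": [0, 0, 0], "slide": [0, 0, 0], "jaw": 20},
    {"dr": [0, 0, 0], "slide": [0, 0, 0], "jaw": 16},
    {"dr": [0, 0, 0], "slide": [0, 0, 0], "jaw": 13},
    {"dr": [0, 0, 0], "slide": [0, 0, 0], "jaw": 10},
    {"dr": [0, 0, 0], "slide": [0, 0, 0], "jaw": 6},
    {"dr": [0, 0, 0], "slide": [0, 0, 0], "jaw": 6},
    {"dr": [0, 0, 0], "slide": [0, 0, 0], "jaw": 6},
    {"dr": [0, 0, 0], "slide": [0, 0, -0.5], "jaw": 6},
  ],
)

```text
clock: 28.5
position: [427.4, -273.1, 126.0]
ee_rot: [0.992, -0.123, 0.0, -0.0]
contact_force: [0.3, -0.8, 1.1]
gripper_width: 9.6
grasp_force: 58.6
```

```bash
python3 st.py
```

```text
28.5 [-0.248  0.294 -0.424 -0.    -0.853  1.573] [ 427.4 -273.1  126. ] [-0.246, 0.005] F [ 0.3 -0.8  1.1] M [-0.38  0.   -0.01] w 9.6 58.59798610210419
```

Call:
step_arm(
  motion=[
    {"dr": [0, 0, 0], "slide": [0, 0, -2], "jaw": 6},
    {"dr": [0, 0, 0], "slide": [0, 0, -4], "jaw": 6},
    {"dr": [0, 0, 0], "slide": [0, 0, -7], "jaw": 6},
    {"dr": [0, 0, 0], "slide": [0, 0, -10], "jaw": 6},
    {"dr": [0, 0, 0], "slide": [0, 0, -13], "jaw": 6},
    {"dr": [0, 0, 0], "slide": [0, 0, -16], "jaw": 6},
    {"dr": [0, 0, 0], "slide": [0, 0, -18], "jaw": 6},
    {"dr": [0, 0, 0], "slide": [0, 0, -20], "jaw": 6},
  ],
)

```text
clock: 29.5
position: [427.4, -273.1, 146.2]
ee_rot: [0.992, -0.123, -0.0, -0.0]
contact_force: [1.0, 0.6, -0.6]
gripper_width: 9.1
grasp_force: 58.5
```

```bash
python3 st.py
python3 - <<'E'
from h import *
cv2.imwrite("pics/s5c.png",optics.get_image("side")[240:350,180:300].repeat(5,0).repeat(5,1))
E
```

```text
29.5 [-0.248  0.269 -0.399 -0.    -0.903  1.573] [ 427.4 -273.1  146.2] [-0.246, 0.002] F [ 1.   0.6 -0.6] M [-0.01  0.    0.01] w 9.1 58.49438667297363
```

View pics/s5c.png

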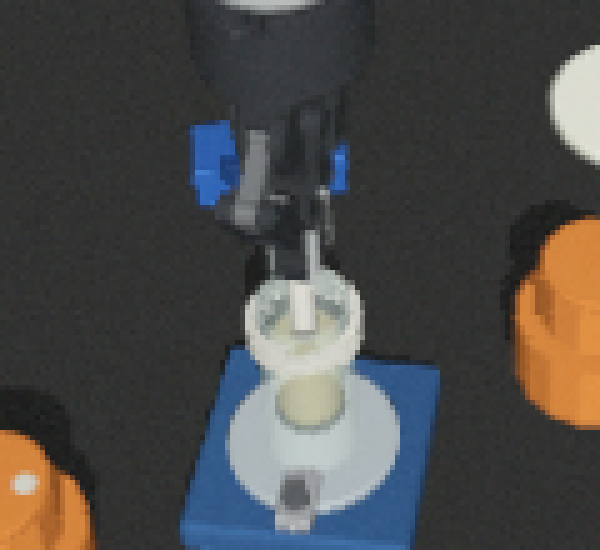

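The specimen is rising with the gripper, held by the stem. Lifting it straight out (numeric checks only from here).

Call:
step_arm(
  motion=[
    {"dr": [0, 0, 0], "slide": [0, 0, -5], "jaw": 6},
    {"dr": [0, 0, 0], "slide": [0, 0, -14], "jaw": 6},
    {"dr": [0, 0, 0], "slide": [0, 0, -28], "jaw": 6},
    {"dr": [0, 0, 0], "slide": [0, 0, -45], "jaw": 6},
    {"dr": [0, 0, 0], "slide": [0, 0, -63], "jaw": 6},
    {"dr": [0, 0, 0], "slide": [0, 0, -80], "jaw": 6},
    {"dr": [0, 0, 0], "slide": [0, 0, -95], "jaw": 6},
    {"dr": [0, 0, 0], "slide": [0, 0, -104], "jaw": 6},
  ],
)

```text
clock: 30.55
position: [427.7, -273.2, 251.5]
ee_rot: [0.992, -0.123, 0.001, 0.0]
contact_force: [0.2, -0.5, -0.0]
gripper_width: 9.9
grasp_force: 58.5
```

```bash
python3 st.py
python3 - <<'E'
from h import *
s=arm.read_state(); print(rel(s,(614,-24,s["position"][2])))
E
```

```text
30.55 [-0.248  0.168 -0.243  0.    -1.158  1.573] [ 427.7 -273.2  251.5] [-0.246, 0.098] F [ 0.2 -0.5 -0. ] M [-0.02 -0.   -0.02] w 9.9 58.503203988075256
[ 1.201e+02 -2.870e+02  2.000e-01]
```

Call:
step_arm(
  motion=[
    {"dr": [0, 0, 0], "slide": [4, -10, 0], "jaw": 6},
    {"dr": [0, 0, 0], "slide": [13, -31, 0], "jaw": 6},
    {"dr": [0, 0, 0], "slide": [27, -64, 0], "jaw": 6},
    {"dr": [0, 0, 0], "slide": [43, -103, 0], "jaw": 6},
    {"dr": [0, 0, 0], "slide": [60, -143, 0], "jaw": 6},
    {"dr": [0, 0, 0], "slide": [77, -183, 0], "jaw": 6},
    {"dr": [0, 0, 0], "slide": [92, -220, 0], "jaw": 6},
    {"dr": [0, 0, 0], "slide": [104, -250, 0], "jaw": 6},
  ],
)

```text
clock: 31.55
position: [589.7, -53.8, 248.8]
ee_rot: [0.993, -0.122, -0.001, 0.0]
contact_force: [-0.5, 0.2, -1.0]
gripper_width: 9.5
grasp_force: 58.5
```

Call:
step_arm(
  motion=[
    {"dr": [0, 0, 0], "slide": [9, -20, 0], "jaw": 6},
    {"dr": [0, 0, 0], "slide": [14, -32, 5], "jaw": 6},
    {"dr": [0, 0, 0], "slide": [16, -37, 16], "jaw": 6},
    {"dr": [0, 0, 0], "slide": [16, -37, 34], "jaw": 6},
    {"dr": [0, 0, 0], "slide": [16, -37, 56], "jaw": 6},
    {"dr": [0, 0, 0], "slide": [16, -37, 78], "jaw": 6},
    {"dr": [0, 0, 0], "slide": [16, -37, 96], "jaw": 6},
    {"dr": [0, 0, 0], "slide": [16, -37, 106], "jaw": 6},
  ],
)

```text
clock: 32.55
position: [612.4, -24.8, 142.4]
ee_rot: [0.992, -0.123, -0.001, 0.0]
contact_force: [-0.3, 0.7, 0.1]
gripper_width: 9.6
grasp_force: 58.5
```

```bash
python3 st.py
python3 - <<'E'
from h import *
# check: black-foot / amber resin position and uprightness in side view
im=optics.get_image("side"); cv2.imwrite("pics/s6.png",im); c=cam("side"); s=arm.read_state(); p=s["position"]; b=p[2]-100
for z in (0,6,52,90): print(z,proj(c,(p[0],p[1],b+z)).round(1))
h=cv2.cvtColor(im,cv2.COLOR_BGR2HSV); u,v=proj(c,(p[0],p[1],b+30)).astype(int)
m=cv2.inRange(h,(8,60,50),(35,255,255)); k=np.zeros_like(m); k[v-25:v+25,u-20:u+20]=255; m&=k
cs=max(cv2.findContours(m,cv2.RETR_EXTERNAL,cv2.CHAIN_APPROX_NONE)[0],key=cv2.contourArea); print(cv2.boundingRect(cs),cv2.minAreaRect(cs))
print(im[v-30:v+40:4,u].tolist())
E
```

```text
32.55 [ 0.223  0.439 -0.143 -0.    -0.992  1.101] [612.4 -24.8 142.4] [-0.247, 0.156] F [-0.3  0.7  0.1] M [-0.02 -0.02 -0.04] w 9.6 58.535706996917725
0 [308.4 250.9]
6 [308.5 249.3]
52 [309.2 237.2]
90 [309.8 226.8]
(302, 234, 13, 20) ((307.7772521972656, 243.7277374267578), (11.044912338256836, 18.806201934814453), 5.710593223571777)
[[67, 65, 61], [51, 49, 47], [63, 59, 56], [84, 83, 80], [199, 207, 208], [207, 215, 215], [207, 215, 215], [107, 150, 164], [108, 150, 164], [112, 155, 166], [64, 83, 89], [135, 138, 129], [133, 136, 126], [209, 219, 218], [211, 222, 221], [224, 235, 234], [48, 51, 50], [53, 50, 53]]
```

The specimen hangs upright over the disc, with its base at about z 42. Lowering.

Call:
step_arm(
  motion=[
    {"dr": [0, 0, 0], "slide": [0, 0, 6], "jaw": 6},
    {"dr": [0, 0, 0], "slide": [0, 0, 13], "jaw": 6},
    {"dr": [0, 0, 0], "slide": [0, 0, 20], "jaw": 6},
    {"dr": [0, 0, 0], "slide": [0, 0, 26], "jaw": 6},
    {"dr": [0, 0, 0], "slide": [0, 0, 29], "jaw": 6},
    {"dr": [0, 0, 0], "slide": [0, 0, 31], "jaw": 6},
    {"dr": [0, 0, 0], "slide": [0, 0, 32], "jaw": 6},
    {"dr": [0, 0, 0], "slide": [0, 0, 32], "jaw": 6},
  ],
)

```text
clock: 33.6
position: [613.7, -23.9, 112.1]
ee_rot: [0.992, -0.123, 0.0, -0.0]
contact_force: [-0.5, 0.1, -1.5]
gripper_width: 9.5
grasp_force: 58.5
```

Call:
step_arm(
  motion=[
    {"dr": [0, 0, 0], "slide": [0, 0, 0.4], "jaw": 6},
    {"dr": [0, 0, 0], "slide": [0, 0, 0.8], "jaw": 6},
    {"dr": [0, 0, 0], "slide": [0, 0, 1.2], "jaw": 6},
    {"dr": [0, 0, 0], "slide": [0, 0, 1.6], "jaw": 6},
    {"dr": [0, 0, 0], "slide": [0, 0, 2], "jaw": 6},
    {"dr": [0, 0, 0], "slide": [0, 0, 2.2], "jaw": 6},
    {"dr": [0, 0, 0], "slide": [0, 0, 2.2], "jaw": 6},
    {"dr": [0, 0, 0], "slide": [0, 0, 2.2], "jaw": 6},
  ],
)

```text
clock: 34.6
position: [613.7, -24.0, 109.9]
ee_rot: [0.992, -0.123, 0.0, 0.0]
contact_force: [0.5, 1.3, -0.1]
gripper_width: 9.7
grasp_force: 58.5
```

Call:
step_arm(
  motion=[
    {"dr": [0, 0, 0], "slide": [0, 0, 0.3], "jaw": 6},
    {"dr": [0, 0, 0], "slide": [0, 0, 0.6], "jaw": 6},
    {"dr": [0, 0, 0], "slide": [0, 0, 0.9], "jaw": 6},
    {"dr": [0, 0, 0], "slide": [0, 0, 1.2], "jaw": 6},
    {"dr": [0, 0, 0], "slide": [0, 0, 1.5], "jaw": 6},
    {"dr": [0, 0, 0], "slide": [0, 0, 1.8], "jaw": 6},
    {"dr": [0, 0, 0], "slide": [0, 0, 1.8], "jaw": 6},
    {"dr": [0, 0, 0], "slide": [0, 0, 1.8], "jaw": 6},
  ],
)

```text
clock: 35.6
position: [613.6, -24.0, 108.0]
ee_rot: [0.992, -0.123, -0.0, 0.0]
contact_force: [0.6, -0.1, -0.7]
gripper_width: 9.5
grasp_force: 58.5
```

Call:
step_arm(
  motion=[
    {"dr": [0, 0, 0], "slide": [0, 0, 0.3], "jaw": 6},
    {"dr": [0, 0, 0], "slide": [0, 0, 0.6], "jaw": 6},
    {"dr": [0, 0, 0], "slide": [0, 0, 0.9], "jaw": 6},
    {"dr": [0, 0, 0], "slide": [0, 0, 1.2], "jaw": 6},
    {"dr": [0, 0, 0], "slide": [0, 0, 1.2], "jaw": 6},
    {"dr": [0, 0, 0], "slide": [0, 0, 1.2], "jaw": 6},
    {"dr": [0, 0, 0], "slide": [0, 0, 1.2], "jaw": 6},
    {"dr": [0, 0, 0], "slide": [0, 0, 1.2], "jaw": 6},
  ],
)

```text
clock: 36.6
position: [614.2, -24.1, 107.9]
ee_rot: [0.992, -0.122, 0.001, 0.0]
contact_force: [-1.2, -0.5, 6.1]
gripper_width: 9.4
grasp_force: 59.1
```

It touched down with 6 N. Releasing gently and rising clear.

Call:
step_arm(
  motion=[
    {"dr": [0, 0, 0], "slide": [0, 0, -0.8], "jaw": 8},
    {"dr": [0, 0, 0], "slide": [0, 0, -0.8], "jaw": 11},
    {"dr": [0, 0, 0], "slide": [0, 0, -0.8], "jaw": 14},
    {"dr": [0, 0, 0], "slide": [0, 0, -0.8], "jaw": 18},
    {"dr": [0, 0, 0], "slide": [0, 0, -0.8], "jaw": 26},
    {"dr": [0, 0, 0], "slide": [0, 0, -0.8], "jaw": 36},
    {"dr": [0, 0, 0], "slide": [0, 0, -0.8], "jaw": 46},
    {"dr": [0, 0, 0], "slide": [0, 0, -0.8], "jaw": 50},
  ],
)

```text
clock: 37.6
position: [613.7, -23.9, 107.7]
ee_rot: [0.992, -0.123, 0.0, -0.0]
contact_force: [-0.1, -0.2, -0.4]
gripper_width: 50.2
grasp_force: 0.0
```

Call:
step_arm(
  motion=[
    {"dr": [0, 0, 0], "slide": [0, 0, -5], "jaw": 50},
    {"dr": [0, 0, 0], "slide": [0, 0, -15], "jaw": 50},
    {"dr": [0, 0, 0], "slide": [0, 0, -30], "jaw": 50},
    {"dr": [0, 0, 0], "slide": [0, 0, -50], "jaw": 50},
    {"dr": [0, 0, 0], "slide": [0, 0, -75], "jaw": 50},
    {"dr": [0, 0, 0], "slide": [0, 0, -95], "jaw": 50},
    {"dr": [0, 0, 0], "slide": [0, 0, -105], "jaw": 50},
    {"dr": [0, 0, 0], "slide": [0, 0, -110], "jaw": 50},
  ],
)

```text
clock: 38.6
position: [613.7, -23.9, 218.6]
ee_rot: [0.992, -0.123, 0.0, -0.0]
contact_force: [0.6, -0.3, -0.6]
gripper_width: 50.1
grasp_force: 0.0
```

```bash
python3 st.py
python3 - <<'E'
from h import *
im=optics.get_image("side"); cv2.imwrite("pics/s7.png",im); c=cam("side"); h=cv2.cvtColor(im,cv2.COLOR_BGR2HSV)
for z in (14,60,129): print("pred",z,proj(c,(614,-24,z)).round(1))
m=cv2.inRange(h,(8,60,50),(35,255,255))[225:275,290:330]; print("amber",np.add(cv2.boundingRect(m),(290,225,0,0)))
g=cv2.cvtColor(im,cv2.COLOR_BGR2GRAY)
for v in range(222,246,3): x=np.where(g[v,295:325]>150)[0]+295; print(v,(x.min(),x.max()) if len(x) else None, end=" ")
m=cv2.inRange(h,(3,120,60),(20,255,255))[170:230,220:300]; print("\nlid",np.add(cv2.boundingRect(m),(220,170,0,0)))
w=optics.get_image("wrist"); cw=cam("wrist"); print("stem top wrist pred",proj(cw,(614,-24,129)).round(1)); q=proj(cw,(614,-24,129)).astype(int)
k=cv2.inRange(cv2.cvtColor(w,cv2.COLOR_BGR2GRAY)[q[1]-25:q[1]+25,q[0]-25:q[0]+25],190,255); np.set_printoptions(linewidth=250); print((k[::3,::2]//255))
E
```

```text
38.6 [ 0.224  0.375 -0.04  -0.    -1.155  1.101] [613.7 -23.9 218.6] [-0.246, 0.062] F [ 0.6 -0.3 -0.6] M [ 0.01 -0.01  0.01] w 50.1 0.0
pred 14 [308.6 257.6]
pred 60 [309.3 245.9]
pred 129 [310.4 227.3]
amber [303 243  11  19]
222 None 225 None 228 (np.int64(308), np.int64(311)) 231 (np.int64(308), np.int64(311)) 234 (np.int64(308), np.int64(311)) 237 (np.int64(308), np.int64(310)) 240 (np.int64(307), np.int64(310)) 243 (np.int64(307), np.int64(310)) 
lid [247 184  17  22]
stem top wrist pred [277.2 213.8]
[[1 1 1 1 1 0 0 0 0 0 0 0 0 0 0 0 0 0 0 0 0 1 1 1 1]
 [1 1 1 1 1 1 0 0 0 0 0 0 0 0 0 0 0 0 0 1 0 1 1 1 1]
 [1 1 1 1 1 1 1 0 0 0 0 0 0 1 1 1 0 0 0 1 1 1 1 1 1]
 [1 1 1 1 1 1 1 1 0 0 0 0 0 1 1 1 0 1 1 1 1 1 1 1 1]
 [1 1 1 1 1 1 1 1 1 1 0 0 0 1 1 1 1 1 1 1 1 1 1 1 1]
 [1 1 1 1 1 1 1 1 1 1 0 0 0 1 1 1 1 1 1 1 1 1 1 1 1]
 [1 1 1 1 1 1 1 1 1 1 0 0 0 1 1 1 1 1 1 1 1 1 1 1 1]
 [1 1 1 1 1 1 1 1 1 1 0 0 1 1 1 1 1 1 1 1 1 1 1 1 1]
 [1 1 1 1 1 1 1 1 1 1 1 1 1 1 1 1 1 1 1 1 1 1 1 1 1]
 [1 1 1 1 1 1 1 1 1 1 1 1 1 1 1 1 1 1 1 1 1 1 1 1 1]
 [0 1 1 1 1 1 1 1 1 1 1 1 1 1 1 1 1 1 1 1 1 1 1 1 1]
 [0 0 0 1 1 1 1 1 1 1 1 1 1 1 1 1 1 1 1 1 1 1 1 1 0]
 [0 0 0 0 0 0 1 1 1 1 1 1 1 1 1 1 1 1 1 1 1 0 0 0 0]
 [0 0 0 0 0 0 0 0 0 0 0 0 0 0 0 0 0 0 0 0 0 0 0 0 0]
 [0 0 0 0 0 0 0 0 0 0 0 0 0 0 0 0 0 0 0 0 0 0 0 0 0]
 [0 0 0 0 0 0 0 0 0 0 0 0 0 0 0 0 0 0 0 0 0 0 0 0 0]
 [0 0 0 0 0 0 0 0 0 0 0 0 0 0 0 0 0 0 0 0 0 0 0 0 0]]
```

The stem lies along its predicted upright line in the side view, starting at the predicted row. The lid is unchanged in the tray and the gripper is clear of everything.

```bash
python3 -c "
from bench import arm
print(arm.job_done())"
```

```text
the job is handed in; nothing more can be done
None
```

The job is handed in at about 39 s of the 72 s allowed, though no verdict came back: my last camera checks showed the lid right way up in the aluminium tray and the specimen upright on the white disc, both let go.

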